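Sort the brim clamps: shut into the box, open onto the board

TASK

Clear the four ratchet clamps off the hat maker's bench: put the two that are ratcheted shut away in the wooden box, and lay the two whose jaws stand open on the white board, ready for the next brim. Each must lie flat on the box floor or the board, not on another clamp; set them down rather than dropping them, and leave every clamp as it is, the open ones still open and the shut ones shut. Leave the other things on the bench where they are.

Things in the scene. Friction and masses are not known exactly. Their poses are not given: they have to be found in the camera images.
- clamp1: Ratchet clamp like small pliers, 124 mm long, 0.11-0.2 kg, lying flat; bars 9 mm wide, 12 mm high, with black handles, cross at a square dark steel pivot block 26 x 26 x 28 mm high (flats face +-x, +-y; gripping it leaves the jaws alone). Origin: centre of the block's underside; x to the jaws (tips 47 mm ahead; handles end 77 mm behind), z up. Shut it is 32 mm wide over the handles.
- clamp1_jaw (a joint): Jaw angle of clamp1, rad: 0 = ratcheted shut, jaws touching; shut ones start at 0-0.02, open ones at 0.32-0.48. Opening swings one handle to +y and its jaw to -y of the clamp (at 0.48 it spans 31 mm to -y, 50 mm to +y). Stiff hinge (0.12 N m), stays where left; squeezing both handles closes it.
- clamp2: Ratchet clamp like small pliers, 124 mm long, 0.11-0.2 kg, lying flat; bars 9 mm wide, 12 mm high, with black handles, cross at a square dark steel pivot block 26 x 26 x 28 mm high (flats face +-x, +-y; gripping it leaves the jaws alone). Origin: centre of the block's underside; x to the jaws (tips 47 mm ahead; handles end 77 mm behind), z up. Shut it is 32 mm wide over the handles.
- clamp2_jaw (a joint): Jaw angle of clamp2, rad: 0 = ratcheted shut, jaws touching; shut ones start at 0-0.02, open ones at 0.32-0.48. Opening swings one handle to +y and its jaw to -y of the clamp (at 0.48 it spans 31 mm to -y, 50 mm to +y). Stiff hinge (0.12 N m), stays where left; squeezing both handles closes it.
- clamp3: Ratchet clamp like small pliers, 124 mm long, 0.11-0.2 kg, lying flat; bars 9 mm wide, 12 mm high, with black handles, cross at a square dark steel pivot block 26 x 26 x 28 mm high (flats face +-x, +-y; gripping it leaves the jaws alone). Origin: centre of the block's underside; x to the jaws (tips 47 mm ahead; handles end 77 mm behind), z up. Shut it is 32 mm wide over the handles.
- clamp3_jaw (a joint): Jaw angle of clamp3, rad: 0 = ratcheted shut, jaws touching; shut ones start at 0-0.02, open ones at 0.32-0.48. Opening swings one handle to +y and its jaw to -y of the clamp (at 0.48 it spans 31 mm to -y, 50 mm to +y). Stiff hinge (0.12 N m), stays where left; squeezing both handles closes it.
- clamp4: Ratchet clamp like small pliers, 124 mm long, 0.11-0.2 kg, lying flat; bars 9 mm wide, 12 mm high, with black handles, cross at a square dark steel pivot block 26 x 26 x 28 mm high (flats face +-x, +-y; gripping it leaves the jaws alone). Origin: centre of the block's underside; x to the jaws (tips 47 mm ahead; handles end 77 mm behind), z up. Shut it is 32 mm wide over the handles.
- clamp4_jaw (a joint): Jaw angle of clamp4, rad: 0 = ratcheted shut, jaws touching; shut ones start at 0-0.02, open ones at 0.32-0.48. Opening swings one handle to +y and its jaw to -y of the clamp (at 0.48 it spans 31 mm to -y, 50 mm to +y). Stiff hinge (0.12 N m), stays where left; squeezing both handles closes it.
- box: Open-topped brown wooden box, fixed, 200 (x) x 190 (y) mm outside, 45 mm high, walls and floor 6 mm thick, so 188 x 178 mm inside. Origin: centre of its underside. The two sides of the table may be swapped between box and board.
- board: Plain flat white board, fixed, 220 (x) x 210 (y) mm, 15 mm thick. Origin: centre of its underside; its top is 15 mm above that.
- cork: Bystander, leave alone: small upright cork, 22 mm across, 25 mm high, amid the clamps. Origin: on its underside.
- bobbin: Bystander, leave alone: small wooden bobbin, 26 mm across, 32 mm high, on the robot's side of the clamps. Origin: on its underside.
- brush: Bystander, leave alone: paint brush lying beyond the clamps. Origin: on its underside.
- jar: Bystander, leave alone: amber jar with a steel cap, 68 mm across, 90 mm high. Origin: on its underside.
- cup: Bystander, leave alone: white plastic cup, 84 mm across, 100 mm high. Origin: on its underside.
- tape: Bystander, leave alone: paper tape roll lying flat, 100 mm across, 25 mm high. Origin: on its underside.
- wedge: Bystander, leave alone: dark wooden block 90 x 35 x 30 mm. Origin: on its underside.

How it is judged (in metres and radians):
At the end, for the whole second after the job is handed in: Two shut clamps (angle under 0.08) in the box, pivot inside its walls, underside within 5 mm of the floor; two open ones (over 0.24) on the board, pivot over it, underside within 5 mm of its top. All tilted under 0.09 rad, at rest (under 0.02 m/s) (((value of joint clamp1_jaw below 0.08 rad and x of clamp1 in the frame of box between -0.094 and 0.094 m and y of clamp1 in the frame of box between -0.089 and 0.089 m and z of clamp1 in the frame of box between 0.002 and 0.011 m and angle between clamp1's own z axis and vertical below 0.09 rad and linear speed of clamp1 below 0.02 m/s) or (value of joint clamp1_jaw above 0.24 rad and x of clamp1 in the frame of board between -0.11 and 0.11 m and y of clamp1 in the frame of board between -0.105 and 0.105 m and z of clamp1 in the frame of board between 0.011 and 0.02 m and angle between clamp1's own z axis and vertical below 0.09 rad and linear speed of clamp1 below 0.02 m/s)) and ((value of joint clamp2_jaw below 0.08 rad and x of clamp2 in the frame of box between -0.094 and 0.094 m and y of clamp2 in the frame of box between -0.089 and 0.089 m and z of clamp2 in the frame of box between 0.002 and 0.011 m and angle between clamp2's own z axis and vertical below 0.09 rad and linear speed of clamp2 below 0.02 m/s) or (value of joint clamp2_jaw above 0.24 rad and x of clamp2 in the frame of board between -0.11 and 0.11 m and y of clamp2 in the frame of board between -0.105 and 0.105 m and z of clamp2 in the frame of board between 0.011 and 0.02 m and angle between clamp2's own z axis and vertical below 0.09 rad and linear speed of clamp2 below 0.02 m/s)) and ((value of joint clamp3_jaw below 0.08 rad and x of clamp3 in the frame of box between -0.094 and 0.094 m and y of clamp3 in the frame of box between -0.089 and 0.089 m and z of clamp3 in the frame of box between 0.002 and 0.011 m and angle between clamp3's own z axis and vertical below 0.09 rad and linear speed of clamp3 below 0.02 m/s) or (value of joint clamp3_jaw above 0.24 rad and x of clamp3 in the frame of board between -0.11 and 0.11 m and y of clamp3 in the frame of board between -0.105 and 0.105 m and z of clamp3 in the frame of board between 0.011 and 0.02 m and angle between clamp3's own z axis and vertical below 0.09 rad and linear speed of clamp3 below 0.02 m/s)) and ((value of joint clamp4_jaw below 0.08 rad and x of clamp4 in the frame of box between -0.094 and 0.094 m and y of clamp4 in the frame of box between -0.089 and 0.089 m and z of clamp4 in the frame of box between 0.002 and 0.011 m and angle between clamp4's own z axis and vertical below 0.09 rad and linear speed of clamp4 below 0.02 m/s) or (value of joint clamp4_jaw above 0.24 rad and x of clamp4 in the frame of board between -0.11 and 0.11 m and y of clamp4 in the frame of board between -0.105 and 0.105 m and z of clamp4 in the frame of board between 0.011 and 0.02 m and angle between clamp4's own z axis and vertical below 0.09 rad and linear speed of clamp4 below 0.02 m/s)) and (value of joint each of clamp1_jaw, clamp2_jaw below 0.08 rad or value of joint each of clamp1_jaw, clamp3_jaw below 0.08 rad or value of joint each of clamp1_jaw, clamp4_jaw below 0.08 rad or value of joint each of clamp2_jaw, clamp3_jaw below 0.08 rad or value of joint each of clamp2_jaw, clamp4_jaw below 0.08 rad or value of joint each of clamp3_jaw, clamp4_jaw below 0.08 rad) and not (value of joint each of clamp2_jaw, clamp3_jaw, clamp4_jaw below 0.08 rad or value of joint each of clamp1_jaw, clamp3_jaw, clamp4_jaw below 0.08 rad or value of joint each of clamp1_jaw, clamp2_jaw, clamp4_jaw below 0.08 rad or value of joint each of clamp1_jaw, clamp2_jaw, clamp3_jaw below 0.08 rad)); the robot touches nothing.
It fails at once if a clamp is dropped: untouched by the fingers while its underside is over 75 mm above the table ((contact force between the fingers and clamp1 below 0.02 N and height (world z) of clamp1 above 0.075 m) or (contact force between the fingers and clamp2 below 0.02 N and height (world z) of clamp2 above 0.075 m) or (contact force between the fingers and clamp3 below 0.02 N and height (world z) of clamp3 above 0.075 m) or (contact force between the fingers and clamp4 below 0.02 N and height (world z) of clamp4 above 0.075 m)).
It fails at once if a bystander is moved by more than 40 mm (distance of any of cork, bobbin, brush, jar, cup, tape, wedge from where it was at the start of the episode above 0.04 m).
It also fails if it takes over 72 s, if anything falls off the work surface, if the arm or the gripper's body presses on something with over 40 N, if the wrist force passes 120 N, or if a joint passes its speed limit or range.

ROBOT

A 6-joint arm with a two-finger parallel gripper is mounted at the origin on the work surface. World frame = base frame: x ahead of the robot, y to its left, z up, the work surface at z = 0. Lengths are in m, angles in degrees, forces in N, time in s.
With the tool pointing down it reaches from about 0.375 to 0.975 m from the base axis. Payload 3.8 kg.
Tool frame: the origin (TCP) lies at the very end of the fingers, on their centre line; the grasp point (between the pads) lies 19 mm behind it; x points along the fingers, y is the direction in which the jaws open and shut, and the axes are right-handed (so a half turn about x gives the same grasp; the last joint's range is limited). The gripper opens to 85 mm and grips with 20 to 120 N. Pads are 22 mm wide; open, the fingers measure 114 mm over their backs; the gripper's body (76 mm by 85 mm) begins 54 mm behind the grasp point. The pads swing forward as they close: fully open they stand 13 mm farther back than shut.
Start: joints at [-78.776, 15.12, 91.902, -0, 72.978, -2.114], TCP at [0.156, -0.657, 0.231] pointing down, gripper open.
Joint ranges: [-150.88, 150.88], [-54.13, 125.18], [17.81, 147.31], [-75.09, 255.09], [0, 152.58], [-146.25, 146.25]. Speed limits (degrees/s): [147.25, 147.25, 180, 180, 180, 180].

INTERFACE

Orientations are given as a 3x3 rotation matrix whose columns are the frame's x, y, z axes.
In Python, from bench import * gives the robot as it stands.
- The arm moves only by the shell command python3 -m inch 'ROWS' [OPENING] [FORCE]. ROWS is text: rows parted by semicolons, each of 6 numbers parted by spaces: the shift along the tool's x, y, z normalised to -1 to 1, where 1 is 200 mm, then the turn, a rotation vector about the tool's x, y, z normalised to -1 to 1, where 1 is pi rad. In form: tx ty tz rx ry rz; .... A call has exactly 8 rows; each row is the pose to reach, as a shift and turn from the pose measured when the call began, along the tool's axes at that moment, turning the shorter way round; what a row does not reach only later rows make up. A row lasts 1/8 s, in which the tool goes at most 62.5 mm and 10.7 degrees, less where a joint would pass 70% of its speed; a pose out of reach is approached as far as the arm can. A call with a number of a shift or a turn outside -1 to 1 is refused whole. A call with a gripper value outside its range is refused whole. OPENING is the opening, from 0 (shut) to 1 (fully open), set as the call begins (- or left out, the last holds). The fingers move at their own pace and stop on an object; FORCE is the grip in N (left out, the last holds). Time passes only in rows, so rows that repeat a pose let the fingers close, or fill a call up. It gives the time, the measured TCP pose, the force and the opening at its end, in the units of the state.
- state(): the state, without advancing time (a new reading comes with each control period).
- camera(name): name is "side" or "top" or "wrist"; returns a dict with "img" (384x512x3 uint8, red, green, blue), "depth" (384x512 float32, m along the optical axis (not along the pixel's ray), 0 where there is no reading), "fovy" (degrees; the focal length in pixels is half the picture's height over the tangent of half this angle, whatever the lens; pixels are square), "cx", "cy" (the principal point, pixels), "k1" (the pictures are not rectified: a ray, as slopes to the right and down, at radius r is drawn at 1 + k1 r^2 times it, then the intrinsics apply), "pose" (4x4, takes a point from camera to world coordinates). Camera axes: x right, y down, z forward; pixel columns grow to the right and rows downward; lengths in m; the calibration is good to about 2 mm. A picture is of the moment at which its call begins.
- job_done(): hands the job in, once; it reports no verdict.
The state is a dict: "t": time; "joints": joint angles; "dq": joint speeds; "joint_torque": joint torques, N m; "tool_pos": TCP position; "orientation": TCP orientation; "force": force on the tool from outside, world axes, zero at the start; "torque": the same for the moment, N m; "finger_gap": finger opening in m.
Only numpy, scipy, OpenCV 4.12 (cv2) and the standard library are available. Lean on these libraries where they do the work, as an engineer would, in place of code of your own. Each camera call takes 0.05 s, during which the arm holds its last target. There are 200 camera calls.

## Working session

There is one attempt and no reset: what is moved stays moved. The work goes in short steps, Python scripts to look and compute and a shell command to move; the robot and the scene stay as the last step left them, time stands still between calls to the robot, and variables do not carry over. Pictures are saved under pics/ and viewed, about 8 in all and at most 12, crops included, and the job is handed in when it is done.

```bash
ls; mkdir -p pics; cat > h.py <<'E'
from bench import *
import numpy as np, cv2
def K(c):
    f=192/np.tan(np.radians(c["fovy"])/2); return f
def cast(c,uv,z):
    f=K(c); uv=np.atleast_2d(np.float64(uv))
    d=(uv-[c["cx"],c["cy"]])/f; s=d.copy()
    for _ in range(20): s=d/(1+c["k1"]*(s**2).sum(1,keepdims=True))
    P=np.array(c["pose"]); r=np.c_[s,np.ones(len(s))]@P[:3,:3].T; o=P[:3,3]
    return o+r*((z-o[2])/r[:,2])[:,None]
def cloud(c):
    f=K(c); h,w=c["depth"].shape
    v,u=np.mgrid[:h,:w]; d=np.stack([(u-c["cx"])/f,(v-c["cy"])/f],-1); s=d.copy()
    for _ in range(20): s=d/(1+c["k1"]*(s**2).sum(-1,keepdims=True))
    P=np.array(c["pose"]); X=np.concatenate([s,np.ones((h,w,1))],-1)*c["depth"][...,None]
    return X@P[:3,:3].T+P[:3,3]
def save(n,img,sc=1.5):
    cv2.imwrite(f"pics/{n}.png",cv2.resize(np.ascontiguousarray(img[:,:,::-1]),None,fx=sc,fy=sc,interpolation=cv2.INTER_CUBIC))
E
python3 - <<'E'
from h import *
c=camera("top"); save("top1",c["img"]); np.savez("top.npz",**{k:c[k] for k in c})
print(c["fovy"],c["cx"],c["cy"],c["k1"],c["pose"])
X=cloud(c); print(X[::64,::64,:].round(3).reshape(-1,3)[:48:3])
s=state(); print(s)
E
```

```text
pics
56.11041365795004 254.54882901530917 188.77415736984867 -0.06462140372701114 [[ 0.02943971 -0.98951871  0.14137195  0.45775803]
 [-0.99953938 -0.02810004  0.01146365  0.00115313]
 [-0.00737094 -0.14164432 -0.98989017  1.03312294]
 [ 0.          0.          0.          1.        ]]
[[ 1.771e+00  1.524e+00 -7.460e-01]
 [ 1.760e+00  4.000e-01 -7.530e-01]
 [ 1.790e+00 -6.650e-01 -7.470e-01]
 [ 1.371e+00  1.081e+00 -7.550e-01]
 [ 1.380e+00  3.400e-02 -7.480e-01]
 [ 1.422e+00 -1.001e+00 -7.490e-01]
 [ 7.780e-01  3.980e-01  2.000e-03]
 [ 7.690e-01 -1.630e-01  7.500e-02]
 [ 5.740e-01  7.810e-01 -2.000e-03]
 [ 5.910e-01  1.950e-01 -3.000e-03]
 [ 6.050e-01 -3.590e-01  1.200e-02]
 [ 3.930e-01  5.590e-01 -1.000e-03]
 [ 4.130e-01  3.000e-03 -1.000e-03]
 [ 4.260e-01 -5.490e-01 -1.000e-03]
 [ 2.230e-01  3.580e-01 -3.000e-03]
 [ 2.420e-01 -1.800e-01 -2.000e-03]]
{'t': 0.05, 'joints': array([-7.87736301e+01,  1.51707254e+01,  9.19804193e+01,  6.49152459e-04,
        7.29768691e+01, -2.11412898e+00]), 'dq': array([-0.03445258, -0.1203932 , -0.20741267, -0.10740636, -0.05931163,
        0.0077758 ]), 'joint_torque': array([ 5.83017627e-04, -5.17021894e+01, -3.68842757e+01, -4.90805144e-05,
        7.14809314e-03,  6.46893072e-08]), 'tool_pos': array([ 0.15561041, -0.65607836,  0.22995146]), 'orientation': array([[-4.24352742e-04,  2.30733847e-01, -9.73016810e-01],
       [ 2.19361898e-03, -9.73014341e-01, -2.30734218e-01],
       [-9.99997504e-01, -2.23234084e-03, -9.32408420e-05]]), 'force': array([-0.00646709, -1.01635666, -0.12154638]), 'torque': array([-0.0159722 ,  0.00870387,  0.03410599]), 'finger_gap': 0.08555491222876387}
```

View pics/top1.png

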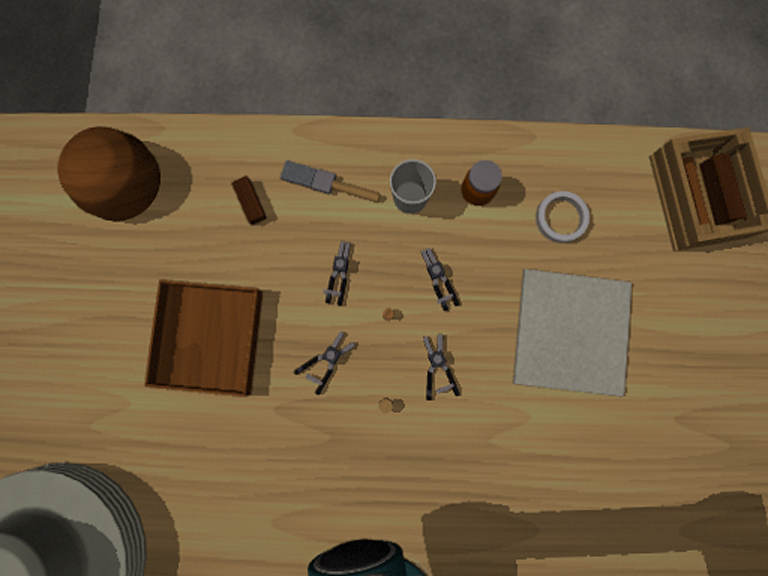

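The picture shows four clamps near (340,265), (437,272), (332,354) and (438,360). The upper two look shut and the lower two open. The box is at the left (205,338) and the board at the right (573,332). Next I'll measure the poses.

```bash
cat > meas.py <<'E'
from h import *
c=dict(np.load("top.npz")); im=c["img"]; X=cloud(c)
# stationary scene: metric rectified view on plane z=0.028 computed from depth points
reg=(X[...,0]>.38)&(X[...,0]<.72)&(abs(X[...,1])<.17)
m=((X[...,2]>.006)&(X[...,2]<.045)&reg).astype(np.uint8)
hsv=cv2.cvtColor(im,cv2.COLOR_RGB2HSV)
n,l,st,ce=cv2.connectedComponentsWithStats(m,connectivity=8)
for i in range(1,n):
    if st[i,4]<40: continue
    P=X[l==i]; top=(l==i)&(X[...,2]>.022)
    uv=np.argwhere(top)[:,::-1]
    print(i,st[i,4],ce[i].round(1),"top n",len(uv),"z",np.round(np.percentile(P[:,2],[50,98]),3),"block depth",X[top].mean(0).round(4), "cast",cast(c,uv.mean(0),.028).round(4) if len(uv) else "")
for nm,sel in (("box/left",X[...,1]>.2),("board/right",X[...,1]<-.2)):
    mm=((X[...,2]>.009)&(X[...,2]<.06)&sel&(X[...,0]>.3)&(X[...,0]<.68)).astype(np.uint8)
    n,l,st,ce=cv2.connectedComponentsWithStats(mm)
    i=1+np.argmax(st[1:,4]); P=X[l==i]; r=cv2.minAreaRect(P[:,:2].astype(np.float32)*1000)
    print(nm,r,np.median(P[:,2]),P[:,2].max())
f=im[150:275,185:320]; save("crop1",cv2.convertScaleAbs(f,alpha=1.6),5.5)
for n in ("clamp area",): pass
E
python3 meas.py
```

```text
1 320 [225.4 181.8] top n 83 z [0.012 0.031] block depth [0.6377 0.0939 0.0274] cast [[0.6376 0.0938 0.028 ]]
2 331 [292.1 185.1] top n 84 z [0.012 0.03 ] block depth [ 0.6316 -0.0876  0.0271] cast [[ 0.6315 -0.0875  0.028 ]]
3 50 [258.3 208.6] top n 40 z [0.023 0.028] block depth [0.5458 0.0012 0.0244] cast [[0.5455 0.0012 0.028 ]]
4 341 [217.1 240.7] top n 89 z [0.012 0.03 ] block depth [0.4656 0.1039 0.0274] cast [[0.4656 0.1039 0.028 ]]
5 345 [291.9 245.1] top n 88 z [0.012 0.031] block depth [ 0.464  -0.0929  0.0278] cast [[ 0.464  -0.0929  0.028 ]]
box/left ((490.3918762207031, 343.39117431640625), (193.13241577148438, 201.93931579589844), 86.40856170654297) 0.039440017096542546 0.05128582004024285
board/right ((521.618896484375, -353.2572326660156), (211.05738830566406, 221.73741149902344), 84.5894546508789) 0.013662400270653463 0.02015410412873342
```

View pics/crop1.png

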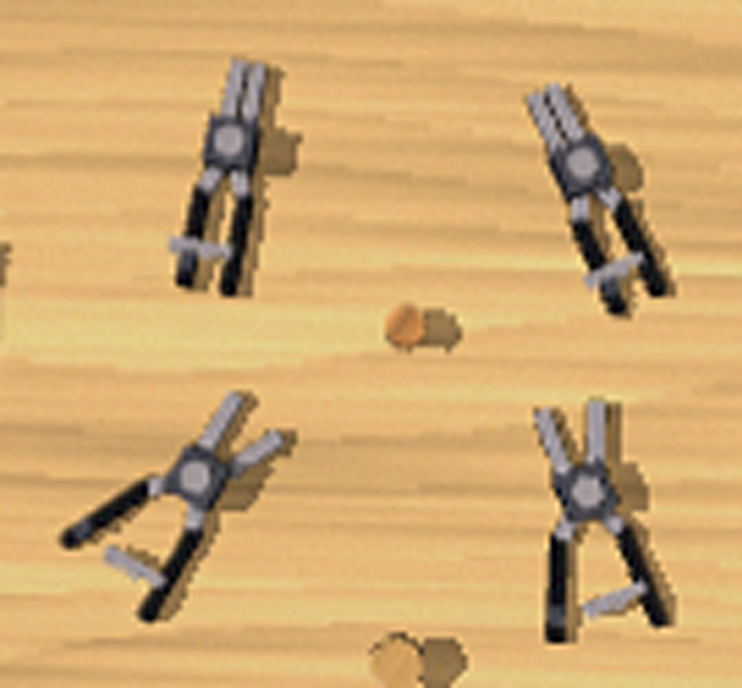

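```bash
cat > ang.py <<'E'
from h import *
c=dict(np.load("top.npz")); g=lambda p,z: cast(c,(np.array(p)/5.5+[185,150]-.4),z)[:,:2]
# block centre, [+y handle end, -y handle end], [+y jaw tip, -y jaw tip], crop px
D=dict(A=((230,141),(187,283),(230,290),(238,62),(261,66)),B=((582,165),(617,308),(658,290),(533,97),(555,90)),
 C=((197,476),(68,538),(150,615),(240,398),(288,438)),D=((587,491),(558,635),(662,620),(541,412),(598,404)))
hsv=cv2.cvtColor(c["img"],cv2.COLOR_RGB2HSV); X=cloud(c)
for k,(b,*e) in D.items():
    b=g([b],.028)[0]; e=g(e,.012)-b
    a=np.degrees(np.arctan2(e[:,1],e[:,0])); r=np.hypot(*e.T)*1e3
    print(k,b.round(4),"r",r.round(0),"ang",a.round(1), "shut axis", ((a[2:].mean()).round(1), (np.mean((a[:2]+180)%360)+180)%360-180))
    # block top rect: high points near centre
    m=((X[...,2]>.021)&(np.hypot(X[...,0]-b[0],X[...,1]-b[1])<.025))
    u=np.argwhere(m)[:,::-1]; q=cast(c,u,.028)[:,:2]
    print("  ",[np.round(t,1) for t in cv2.minAreaRect((q*1000).astype(np.float32))])
E
python3 ang.py
```

```text
A [0.6378 0.0937] r [75. 76. 45. 45.] ang [ 164.  -178.7   -1.3  -16.9] shut axis (np.float64(-9.1), np.float64(172.65372923846337))
   [array([637.1,  93.5]), array([25.9, 25.6]), np.float64(1.6)]
B [ 0.6304 -0.0879] r [75. 75. 46. 44.] ang [-163.9 -145.9   33.    17.5] shut axis (np.float64(25.3), np.float64(25.091857749434382))
   [array([631.5, -87.3]), array([25.9, 26.2]), np.float64(23.8)]
C [0.466  0.1035] r [74. 74. 45. 49.] ang [116.7 162.2 -24.9 -64.7] shut axis (np.float64(-44.8), np.float64(-40.5196617020498))
   [array([465.7, 104. ]), array([25.8, 25.9]), np.float64(61.1)]
D [ 0.4642 -0.093 ] r [74. 76. 46. 45.] ang [ 170.7 -147.5   29.9   -8.2] shut axis (np.float64(10.8), np.float64(-168.40847194061826))
   [array([464.1, -92.6]), array([25.4, 25.8]), np.float64(23.1)]
```

Measured, with headings of the clamp x axis:

| Item | x (m) | y (m) | Heading | State |
|---|---|---|---|---|
| A | 0.638 | 0.094 | −8° | shut |
| B | 0.631 | −0.088 | 25° | shut |
| C | 0.466 | 0.104 | −29° | open, about 0.48 rad |
| D | 0.464 | −0.093 | 23° | open, about 0.42 rad |
| Box | 0.490 | 0.343 | −4° | |
| Board | 0.522 | −0.353 | −5° | |

Block sizes measure 26 mm and the board 211 x 222 mm, which matches the sizes given. D goes first.

```bash
cat > go.py <<'E'
import sys
from h import *
from scipy.spatial.transform import Rotation as R
# usage: go.py x y z phi ; prints tool-frame shift/turn in move units from the present pose
x,y,z,phi=map(float,sys.argv[1:5]); s=state(); O=np.array(s["orientation"]); p=np.array(s["tool_pos"])
a=np.radians(phi); T=np.array([[0,np.cos(a),np.sin(a)],[0,np.sin(a),-np.cos(a)],[-1,0,0]])
print("t",round(s["t"],2),"p",p.round(4),"phi",np.degrees(np.arctan2(O[1,1],O[0,1])).round(1),"gap",round(s["finger_gap"],4),"q",np.round(s["joints"],0))
print((O.T@([x,y,z]-p)/.2).round(3),(R.from_matrix(O.T@T).as_rotvec()/np.pi).round(4))
E
python3 go.py .464 -.093 .13 -67
```

```text
t 0.05 p [ 0.1556 -0.6561  0.23  ] phi -76.7 gap 0.0856 q [-79.  15.  92.   0.  73.  -2.]
[ 0.505 -2.383 -2.15 ] [-0.0537 -0.0001  0.0007]
```

```bash
python3 -m inch '0 -.15 -.14 0 0 0; 0 -.4 -.36 0 0 0; 0 -.6 -.54 0 0 0; 0 -.8 -.72 0 0 0; 0 -.95 -.87 0 0 0; 0 -1 -.92 0 0 0; 0 -1 -.92 0 0 0; 0 -1 -.92 0 0 0' 1; python3 go.py .464 -.093 .13 -67
```

```text
t: 1.05
tool_pos: [0.288, -0.42, 0.2303]
orientation: [[-0.001, 0.23, -0.973], [0.002, -0.973, -0.23], [-1.0, -0.002, 0.0]]
force: [0.0, 0.6, -0.3]
finger_gap: 0.0853
t 1.05 p [ 0.288  -0.42    0.2303] phi -76.7 gap 0.0853 q [-58.  -3. 112.   0.  71.  18.]
[ 0.504 -1.388 -1.233] [-0.0539  0.0001  0.0006]
```

```bash
python3 -m inch '.05 -.15 -.14 0 0 0; .1 -.38 -.34 0 0 0; .15 -.6 -.53 -.01 0 0; .2 -.8 -.72 -.02 0 0; .25 -.95 -.87 -.04 0 0; .25 -1 -.95 -.054 0 0; .25 -1 -1 -.054 0 0; .25 -1 -1 -.054 0 0' 1; python3 go.py .464 -.093 .05 -67
```

```text
t: 2.05
tool_pos: [0.4372, -0.1805, 0.1808]
orientation: [[-0.001, 0.39, -0.921], [0.001, -0.921, -0.39], [-1.0, -0.001, 0.0]]
force: [-0.4, 0.5, 0.2]
finger_gap: 0.0855
t 2.05 p [ 0.4372 -0.1805  0.1808] phi -67.1 gap 0.0855 q [-25.  -5. 119.   0.  66.  42.]
[ 0.654 -0.35  -0.294] [-0.0003  0.0001  0.0004]
```

```bash
python3 -m inch '.05 -.15 -.12 0 0 0; .15 -.32 -.26 0 0 0; .25 -.35 -.294 0 0 0; .3 -.35 -.294 0 0 0; .3 -.35 -.294 0 0 0; .3 -.35 -.294 0 0 0; .3 -.35 -.294 0 0 0; .3 -.35 -.294 0 0 0' 1; cat > wr.py <<'E'
import sys
from h import *
x,y=map(float,sys.argv[1:3]); c=camera("wrist"); X=cloud(c)
zb=float(sys.argv[4]) if len(sys.argv)>4 else 0
m=(X[...,2]>zb+.02)&(X[...,2]<zb+.035)&(np.hypot(X[...,0]-x,X[...,1]-y)<.03)
u=np.argwhere(m)[:,::-1]
q=cast(c,u,zb+.028)[:,:2]
print(len(u),"centre",q.mean(0).round(4),"z",np.median(X[m][:,2]).round(4),cv2.minAreaRect((q*1000).astype(np.float32)))
save(sys.argv[3],cv2.convertScaleAbs(c["img"],alpha=1.4),1.2)
E
python3 wr.py .464 -.093 w1; python3 go.py .464 -.093 .004 -67
```

```text
t: 3.05
tool_pos: [0.4644, -0.0934, 0.1215]
orientation: [[0.0, 0.389, -0.921], [0.001, -0.921, -0.389], [-1.0, -0.001, -0.001]]
force: [-0.3, -0.3, -0.9]
finger_gap: 0.0854
835 centre [ 0.4633 -0.0925] z 0.0288 ((463.17181396484375, -92.4541015625), (27.80584144592285, 25.615365982055664), 22.9117431640625)
t 3.1 p [ 0.4643 -0.0933  0.1214] phi -67.1 gap 0.0859 q [-14.  -1. 122.   0.  59.  53.]
[ 0.587 -0.002  0.001] [-0.0004 -0.0002  0.0002]
```

View pics/w1.png

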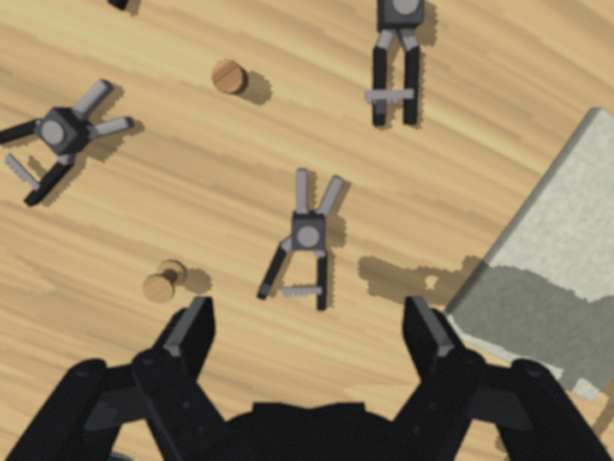

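The wrist view shows D's block at (308,232), square to the fingers, with handles clear of the pads. It agrees with the top camera to 1 mm, so I'll descend and grip.

```bash
python3 -m inch '.1 0 0 0 0 0; .25 0 0 0 0 0; .4 0 0 0 0 0; .5 0 0 0 0 0; .55 0 0 0 0 0; .58 0 0 0 0 0; .58 0 0 0 0 0; .58 0 0 0 0 0' .7; python3 -m inch '0 0 0 0 0 0; 0 0 0 0 0 0; 0 0 0 0 0 0; 0 0 0 0 0 0; 0 0 0 0 0 0; 0 0 0 0 0 0; 0 0 0 0 0 0; 0 0 0 0 0 0' 0 60; python3 go.py .528 -.40 .085 -95
```

```text
t: 4.1
tool_pos: [0.4651, -0.0934, 0.0062]
orientation: [[0.002, 0.39, -0.921], [0.0, -0.921, -0.39], [-1.0, 0.0, -0.002]]
force: [0.1, -0.3, -0.2]
finger_gap: 0.0596
t: 5.1
tool_pos: [0.4661, -0.0933, 0.0072]
orientation: [[0.003, 0.389, -0.921], [0.001, -0.921, -0.389], [-1.0, 0.001, -0.003]]
force: [0.4, 1.0, 6.4]
finger_gap: 0.025
t 5.1 p [ 0.4661 -0.0933  0.0072] phi -67.1 gap 0.025 q [-14.   9. 127.   0.  45.  53.]
[-0.389  1.533  0.31 ] [ 1.55e-01 -1.10e-03  1.00e-04]
```

```bash
python3 -m inch '-.08 0 0 0 0 0; -.2 0 0 0 0 0; -.33 .08 0 0 0 0; -.38 .22 .05 .02 0 0; -.38 .42 .1 .05 0 0; -.38 .64 .16 .1 0 0; -.38 .84 .2 .14 0 0; -.38 1 .25 .155 0 0'; python3 go.py .532 -.4075 .0225 -95
```

```text
t: 6.1
tool_pos: [0.4979, -0.2989, 0.0841]
orientation: [[0.004, -0.09, -0.996], [0.0, -0.996, 0.09], [-1.0, -0.0, -0.004]]
force: [-0.3, 0.4, -1.6]
finger_gap: 0.0245
t 6.1 p [ 0.4979 -0.2989  0.0841] phi -95.1 gap 0.0245 q [-34.  13. 112.   0.  56.  62.]
[ 0.309  0.526 -0.217] [-0.0008 -0.0013  0.0001]
```

```bash
python3 -m inch '0 .12 -.05 0 -.001 0; .02 .34 -.14 0 -.001 0; .06 .5 -.2 0 -.001 0; .13 .526 -.217 0 -.001 0; .21 .526 -.217 0 -.001 0; .27 .526 -.217 0 -.001 0; .3 .526 -.217 0 -.001 0; .308 .526 -.217 0 -.001 0'; python3 go.py .532 -.4075 .0225 -95
```

```text
t: 7.1
tool_pos: [0.5319, -0.4068, 0.0225]
orientation: [[0.001, -0.089, -0.996], [0.001, -0.996, 0.089], [-1.0, -0.001, -0.001]]
force: [-0.3, -0.6, -2.6]
finger_gap: 0.0246
t 7.1 p [ 0.5319 -0.4068  0.0225] phi -95.1 gap 0.0246 q [-40.  25. 102.   0.  53.  55.]
[-0.     0.003 -0.001] [-0.0006 -0.0002  0.0002]
```

```bash
python3 -m inch '.004 0 0 0 0 0; .008 0 0 0 0 0; .01 0 0 0 0 0; .01 0 0 0 0 0; .01 0 0 0 0 0; .01 0 0 0 0 0; .01 0 0 0 0 0; .01 0 0 0 0 0'
```

```text
t: 8.1
tool_pos: [0.5322, -0.4069, 0.0223]
orientation: [[0.001, -0.089, -0.996], [0.0, -0.996, 0.089], [-1.0, -0.0, -0.001]]
force: [-2.3, 1.6, 7.4]
finger_gap: 0.025
```

On the board, with 7 N of contact. I'll release and rise.

```bash
python3 -m inch '-.005 0 0 0 0 0; -.005 0 0 0 0 0; -.005 0 0 0 0 0; -.01 0 0 0 0 0; -.1 0 0 0 0 0; -.25 0 0 0 0 0; -.4 0 0 0 0 0; -.45 0 0 0 0 0' .6; python3 wr.py .532 -.407 w2 .015;  python3 go.py .466 .104 .10 -119
```

```text
t: 9.1
tool_pos: [0.5338, -0.4084, 0.1163]
orientation: [[0.006, -0.089, -0.996], [-0.004, -0.996, 0.089], [-1.0, 0.003, -0.006]]
force: [0.4, -1.2, -0.3]
finger_gap: 0.0516
950 centre [ 0.5297 -0.4067] z 0.0438 ((529.7976684570312, -406.5491027832031), (25.78426742553711, 28.101491928100586), 85.75555419921875)
t 9.15 p [ 0.5338 -0.4084  0.1164] phi -95.1 gap 0.0511 q [-40.  20.  99.   0.  61.  56.]
[ 0.071 -2.522  0.566] [ 0.1327 -0.0021 -0.0005]
```

View pics/w2.png

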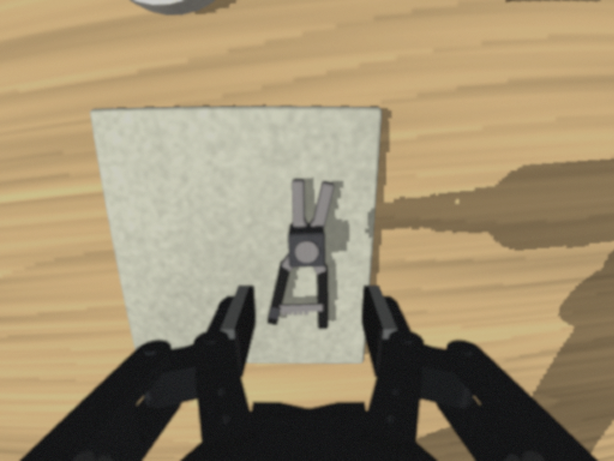

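```bash
python3 - <<'E'
from h import *
s=state();c=camera("wrist")
def go(c,px,z): 
    q=cast(c,(np.array(px)/1.2-.1),z)[:,:2]; b=cast(c,(np.array([px[0]])/1.2-.1),z+.016)[0,:2]
    e=q[1:]-b; a=np.degrees(np.arctan2(e[:,1],e[:,0])); print(b.round(4),(np.hypot(*e.T)*1e3).round(0),a.round(1))
    print("handle split-18:",((a[1]-a[0])%360-18).round(1),"jaw split-16",((a[2]-a[3])%360-16).round(1))
go(c,[(306,250),(273,318),(323,323),(298,182),(330,185)],.027)
E
```

```text
[ 0.5276 -0.4065] [72. 72. 46. 46.] [ 152.6 -174.2    1.9  -26.7]
handle split-18: 15.2 jaw split-16 12.7
```

D lies flat on the board, block at (306,250), but its jaw closed to about 0.25 rad. I gripped at bar height, so the finger pressed the moved bar. I'll grip above the bars from now on (TCP about 14 mm over the underside). To fix D, I'll hold its block and swing its moving handle open against the board's fixed corner.

```bash
cat > corner.py <<'E'
from h import *
c=dict(np.load("top.npz")); X=cloud(c); im=c["img"]
hsv=cv2.cvtColor(im,cv2.COLOR_RGB2HSV)
w=((X[...,1]<-.2)&(X[...,0]>.36)&(X[...,0]<.66)&(hsv[...,1]<60)&(hsv[...,2]>110)).astype(np.uint8)
n,l,st,ce=cv2.connectedComponentsWithStats(w); i=1+np.argmax(st[1:,4])
u=np.argwhere(l==i)[:,::-1]; q=cast(c,u,.015)[:,:2]*1000
r=cv2.minAreaRect(q.astype(np.float32)); print("board",r); print(cv2.boxPoints(r).round(1))
# obstacles: points higher than 20mm around far-left board corner
m=(X[...,2]>.04)&(X[...,0]>.6)&(X[...,0]<.9)&(X[...,1]<-.05)&(X[...,1]>-.45)
n,l,st,ce=cv2.connectedComponentsWithStats(m.astype(np.uint8))
for i in range(1,n):
    if st[i,4]>30: P=X[l==i]; print("obst",P[:,:2].min(0).round(3),P[:,:2].max(0).round(3),P[:,2].max().round(3))
K=cv2.boxPoints(r)/1000; k=K[np.argmax(K[:,0]+K[:,1])]; th=np.radians(28.)
for off in ((-.0645,.010),(-.0645,.030)):
    o=np.array(off); R=np.array([[np.cos(th),-np.sin(th)],[np.sin(th),np.cos(th)]])
    print("pivot for corner at",off,(k-R@o).round(4))
E
python3 corner.py; python3 go.py .530 -.4067 .030 -95
```

```text
board ((521.2158813476562, -352.0946044921875), (207.3423614501953, 218.32992553710938), 84.53900146484375)
[[ 402.7 -444.9]
 [ 620.  -465.7]
 [ 639.8 -259.3]
 [ 422.4 -238.5]]
obst [ 0.764 -0.203] [ 0.825 -0.137] 0.093
obst [ 0.742 -0.078] [ 0.816 -0.05 ] 0.102
pivot for corner at (-0.0645, 0.01) [ 0.7014 -0.2378]
pivot for corner at (-0.0645, 0.03) [ 0.7108 -0.2555]
t 9.2 p [ 0.5331 -0.4078  0.1146] phi -95.1 gap 0.0511 q [-40.  20.  99.   0.  61.  56.]
[ 0.423 -0.005  0.018] [-0.0006 -0.0014 -0.0006]
```

```bash
python3 -m inch '.08 0 .018 0 -.0014 0; .22 0 .018 0 -.0014 0; .34 0 .018 0 -.0014 0; .4 0 .018 0 -.0014 0; .423 0 .018 0 -.0014 0; .423 -.003 .018 0 -.0014 0; .423 -.003 .018 0 -.0014 0; .423 -.003 .018 0 -.0014 0' .6; python3 -m inch '0 0 0 0 0 0; 0 0 0 0 0 0; 0 0 0 0 0 0; 0 0 0 0 0 0; 0 0 0 0 0 0; -.02 0 0 0 0 0; -.08 0 0 0 0 0; -.15 0 0 0 0 0' 0 60; python3 go.py .702 -.237 .06 -62; python3 - <<'E'
from h import *
c=dict(np.load("top.npz")); print(cast(c,[[565/1.5,217/1.5]],.025))
E
```

```text
t: 10.2
tool_pos: [0.5307, -0.4077, 0.0312]
orientation: [[0.001, -0.089, -0.996], [-0.003, -0.996, 0.089], [-1.0, 0.003, -0.002]]
force: [-0.2, 0.4, -0.3]
finger_gap: 0.051
t: 11.2
tool_pos: [0.5302, -0.4072, 0.0613]
orientation: [[0.0, -0.089, -0.996], [-0.002, -0.996, 0.089], [-1.0, 0.002, -0.001]]
force: [-0.1, 0.8, -2.1]
finger_gap: 0.024
t 11.2 p [ 0.5302 -0.4072  0.0613] phi -95.1 gap 0.024 q [-40.  23. 101.  -0.  56.  56.]
[ 0.005 -0.924 -0.78 ] [-0.1839 -0.     -0.0007]
[[ 0.74070635 -0.3367751   0.025     ]]
```

```bash
python3 -m inch '-.02 -.1 -.08 0 0 0; -.04 -.3 -.25 -.04 0 0; -.04 -.5 -.42 -.09 0 0; -.04 -.7 -.59 -.14 0 0; -.04 -.86 -.73 -.175 0 0; -.04 -.924 -.78 -.184 0 0; -.04 -.924 -.78 -.184 0 0; -.04 -.924 -.78 -.184 0 0'; python3 go.py .702 -.237 .0205 -62; python3 - <<'E'
from h import *
c=camera("wrist"); save("w3",cv2.convertScaleAbs(c["img"],alpha=1.5),1.4)
np.savez("w3.npz",**c)
E
```

```text
t: 12.2
tool_pos: [0.7009, -0.2381, 0.069]
orientation: [[-0.001, 0.468, -0.884], [-0.003, -0.884, -0.468], [-1.0, 0.002, 0.002]]
force: [-0.2, -0.1, -1.0]
finger_gap: 0.0245
t 12.2 p [ 0.7009 -0.2381  0.069 ] phi -62.1 gap 0.0245 q [-21.  29.  91.  -0.  60.  42.]
[ 0.242 -0.003 -0.008] [-0.0004  0.0005 -0.0007]
```

View pics/w3.png

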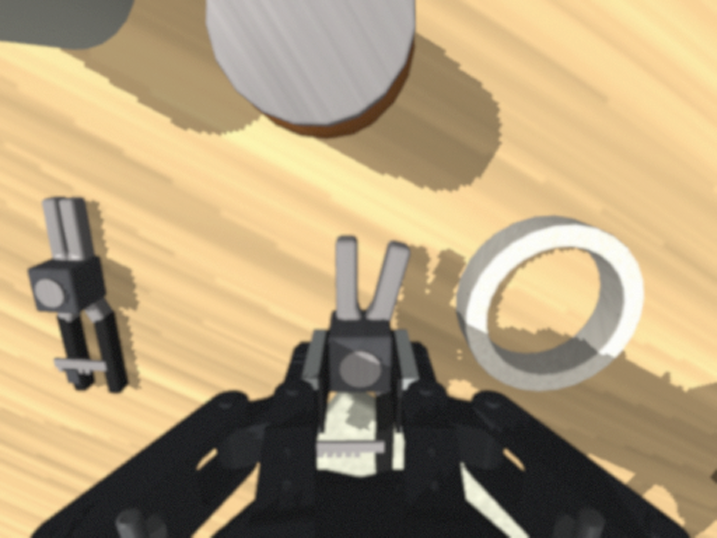

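The wrist view shows D held at the block (360,370) with its jaws at (346,240) and (400,246). The tape roll and jar are clear, and the board lies under the handles. I'll descend at the corner.

```bash
python3 -m inch '.03 0 -.008 0 0 0; .08 0 -.008 0 0 0; .13 0 -.008 0 0 0; .18 0 -.008 0 0 0; .22 0 -.008 0 0 0; .235 0 -.008 0 0 0; .235 0 -.008 0 0 0; .235 0 -.008 0 0 0'; python3 go.py .7115 -.2555 .0215 -62; python3 - <<'E'
from h import *
c=dict(np.load("w3.npz"))
px=np.array([(360,370),(346,240),(402,246)])/1.4-.15
b=cast(c,px[:1],.081)[0,:2]; e=cast(c,px[1:],.065)[:,:2]-b; a=np.degrees(np.arctan2(e[:,1],e[:,0]))
print(b,np.hypot(*e.T),a-28,a[0]-a[1]-16)
E
```

```text
t: 13.25
tool_pos: [0.7037, -0.2378, 0.0235]
orientation: [[0.002, 0.468, -0.884], [-0.003, -0.884, -0.468], [-1.0, 0.004, -0.0]]
force: [2.4, 1.4, 4.6]
finger_gap: 0.0239
t 13.25 p [ 0.7037 -0.2378  0.0235] phi -62.1 gap 0.0239 q [-21.  32.  92.  -0.  56.  42.]
[0.011 0.096 0.007] [-0.0004 -0.0002 -0.0013]
[ 0.69643594 -0.23970921] [0.04895607 0.04908573] [  6.28690788 -19.79418846] 10.081096333739797
```

```bash
python3 -m inch '0 0 -.015 0 0 0; 0 0 -.015 0 0 0; 0 .02 -.015 0 0 0; 0 .04 -.015 0 0 0; 0 .06 -.015 0 0 0; 0 .08 -.015 0 0 0; 0 .1 -.015 0 0 0; 0 .1 -.015 0 0 0'; python3 go.py .7115 -.2555 .0215 -62
```

```text
t: 14.25
tool_pos: [0.7159, -0.2544, 0.0236]
orientation: [[0.003, 0.468, -0.884], [-0.004, -0.884, -0.468], [-1.0, 0.004, -0.001]]
force: [0.2, 0.4, -1.7]
finger_gap: 0.024
t 14.25 p [ 0.7159 -0.2544  0.0236] phi -62.1 gap 0.024 q [-21.  34.  89.  -0.  57.  41.]
[ 0.01  -0.006  0.022] [-0.0005 -0.0002 -0.0014]
```

```bash
python3 - <<'E'
from h import *
c=camera("wrist"); save("w4",cv2.convertScaleAbs(c["img"][130:384,130:384],alpha=2.2),2.2); np.savez("w4.npz",**c)
E
```

```text
(no output)
```

View pics/w4.png

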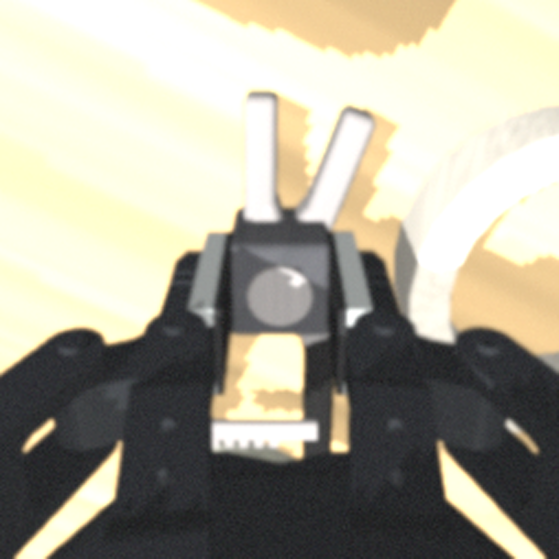

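```bash
python3 - <<'E'
from h import *
def f(n,px,zu,h):
    c=dict(np.load(n)); b=cast(c,px[:1],zu+.028)[0,:2]; e=cast(c,px[1:],zu+.012)[:,:2]-b; a=np.degrees(np.arctan2(e[:,1],e[:,0]))
    j=cast(c,px[3:],zu+.012)[:,:2]
    # direction of each jaw bar from its own base to tip (base px given)
    t=cast(c,px[1:3],zu+.012)[:,:2]-j; d=np.degrees(np.arctan2(t[:,1],t[:,0]))
    print(n,b,np.hypot(*e.T).round(3),(a-h).round(1),"bar dirs",(d-h).round(1),"split",(d[0]-d[1]).round(1))
f("w4.npz",np.array([(280,297),(262,97),(358,113),(262,215),(312,222)])/2.2+130-.27,.0075,28)
f("w3.npz",np.array([(360,370),(346,240),(400,245),(347,318),(376,318)])/1.4-.15,.053,28)
f("top.npz",(np.array([(587,491),(543,412),(598,404),(564,462),(598,462)])/5.5+[185,150]-.4),0,23)
f("top.npz",(np.array([(197,476),(240,398),(285,438),(210,440),(238,460)])/5.5+[185,150]-.4),0,-29)
E
```

```text
w4.npz [ 0.71100169 -0.25628533] [0.048 0.048 0.016 0.016] [  5.2 -24.6  17.4 -34. ] bar dirs [ -0.7 -20. ] split 19.4
w3.npz [ 0.69643594 -0.23970921] [0.049 0.049 0.016 0.016] [  6.3 -18.8  19.9 -24.5] bar dirs [ -0.1 -15.9] split 15.9
top.npz [ 0.46423711 -0.09304429] [0.045 0.045 0.018 0.017] [  5.7 -31.2  12.9 -47.7] bar dirs [  1.  -22.1] split 23.1
top.npz [0.46597872 0.10349457] [0.045 0.048 0.019 0.021] [  4.1 -35.   16.1 -35.9] bar dirs [ -4.6 -34.2] split 29.7
```

Against the corner D opened to about 17–19° (0.30–0.34 rad). Now it goes back onto the board.

```bash
python3 -m inch '-.06 0 -.02 0 0 0; -.15 0 -.04 0 0 0; -.24 0 -.03 0 0 0; -.26 .04 .03 0 0 0; -.26 .12 .12 .03 0 0; -.26 .26 .28 .07 0 0; -.26 .42 .46 .11 0 0; -.26 .5 .6 .15 0 0'; python3 go.py .532 -.4075 .0325 -95
```

```text
t: 15.3
tool_pos: [0.6548, -0.4019, 0.0762]
orientation: [[0.003, 0.01, -1.0], [-0.005, -1.0, -0.01], [-1.0, 0.005, -0.002]]
force: [0.2, -0.2, -1.4]
finger_gap: 0.0245
t 15.3 p [ 0.6548 -0.4019  0.0762] phi -89.4 gap 0.0245 q [-33.  31.  86.  -0.  62.  56.]
[0.217 0.02  0.615] [ 0.0311 -0.0009 -0.0015]
```

```bash
python3 -m inch '0 0 .12 .01 0 -.001; .02 .01 .34 .02 0 -.001; .06 .02 .55 .031 0 -.0015; .12 .02 .615 .031 0 -.0015; .17 .02 .615 .031 0 -.0015; .2 .02 .615 .031 0 -.0015; .212 .02 .615 .031 0 -.0015; .22 .02 .615 .031 0 -.0015'; python3 -m inch '.003 0 0 0 0 0; .006 0 0 0 0 0; .008 0 0 0 0 0; .008 0 0 0 0 0; .008 0 0 0 0 0; .008 0 0 0 0 0; .008 0 0 0 0 0; .008 0 0 0 0 0'
```

```text
t: 16.3
tool_pos: [0.5325, -0.4078, 0.0339]
orientation: [[0.001, -0.085, -0.996], [-0.0, -0.996, 0.085], [-1.0, 0.0, -0.001]]
force: [-9.0, 3.4, 14.1]
finger_gap: 0.0241
t: 17.3
tool_pos: [0.5338, -0.4084, 0.0342]
orientation: [[0.003, -0.084, -0.996], [-0.002, -0.996, 0.084], [-1.0, 0.002, -0.003]]
force: [-4.6, 2.1, 9.4]
finger_gap: 0.0242
```

```bash
python3 -m inch '-.005 0 0 0 0 0; -.005 0 0 0 0 0; -.005 0 0 0 0 0; -.01 0 0 0 0 0; -.1 0 0 0 0 0; -.22 -.1 0 0 0 0; -.3 -.35 .07 0 0 0; -.3 -.62 .14 0 0 0' .6; python3 go.py .466 .104 .09 -119
```

```text
t: 18.3
tool_pos: [0.518, -0.2828, 0.0976]
orientation: [[0.008, -0.086, -0.996], [-0.005, -0.996, 0.086], [-1.0, 0.004, -0.008]]
force: [0.9, -0.7, 0.7]
finger_gap: 0.0512
t 18.3 p [ 0.518  -0.2828  0.0976] phi -94.9 gap 0.0512 q [-31.  12. 110.  -0.  57.  64.]
[ 0.026 -1.905  0.425] [ 0.1338 -0.0029 -0.0007]
```

```bash
python3 -m inch '-.03 -.28 .05 .01 -.003 0; -.03 -.57 .1 .03 -.003 0; -.03 -.85 .15 .05 -.003 0; -.03 -1 .2 .07 -.003 0; -.03 -1 .22 .09 -.003 0; -.03 -1 .22 .11 -.003 0; -.03 -1 .22 .134 -.003 0; -.03 -1 .22 .134 -.003 0' 1; python3 go.py .466 .104 .09 -119; python3 - <<'E'
from h import *
c=camera("top"); np.savez("top2.npz",**c); save("top2",cv2.convertScaleAbs(c["img"][160:290,320:440],alpha=1.5),4.5)
E
```

```text
t: 19.3
tool_pos: [0.4918, -0.0798, 0.1037]
orientation: [[0.001, -0.485, -0.875], [-0.003, -0.875, 0.485], [-1.0, 0.002, -0.002]]
force: [-1.4, 1.0, -0.3]
finger_gap: 0.0854
t 19.3 p [ 0.4918 -0.0798  0.1037] phi -119.0 gap 0.0854 q [-12.   3. 121.  -0.  57. 107.]
[ 0.066 -0.742  0.559] [ 0.0001 -0.0007 -0.0005]
```

View pics/top2.png

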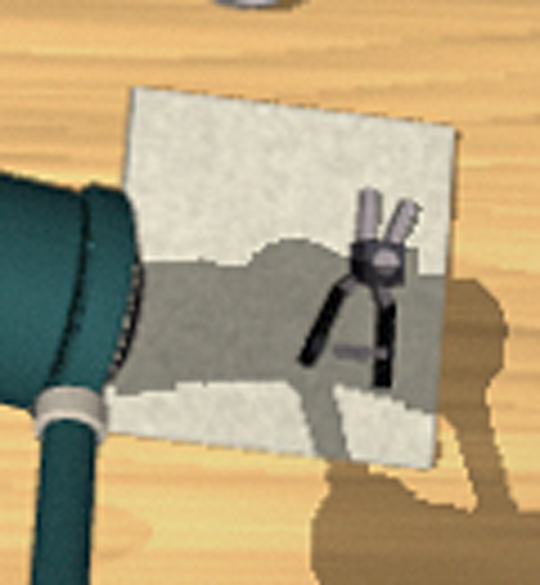

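D is flat on the board at (378,262) in the crop, visibly open and no longer spanned by its strut. Now for C.

```bash
python3 -m inch '0 -.15 .12 0 -.001 0; 0 -.4 .3 0 -.001 0; 0 -.64 .48 0 -.001 0; 0 -.735 .554 0 -.001 0; .03 -.742 .559 0 -.001 0; .12 -.742 .559 0 -.001 0; .22 -.742 .559 0 -.001 0; .3 -.742 .559 0 -.001 0' .7; python3 go.py .4655 .104 .0145 -119
```

```text
t: 20.35
tool_pos: [0.4657, 0.1029, 0.0421]
orientation: [[-0.002, -0.484, -0.875], [-0.001, -0.875, 0.484], [-1.0, 0.002, 0.001]]
force: [0.6, -0.0, -0.5]
finger_gap: 0.0594
t 20.35 p [0.4657 0.1029 0.0421] phi -119.0 gap 0.0594 q [ 10.   6. 125.  -0.  49. 129.]
[ 0.138 -0.005  0.003] [ 0.0001  0.0005 -0.0008]
```

```bash
python3 -m inch '.05 -.005 .003 0 0 0; .1 -.005 .003 0 0 0; .13 -.005 .003 0 0 0; .138 -.005 .003 0 0 0; .138 -.005 .003 0 0 0; .138 -.005 .003 0 0 0; .138 -.005 .003 0 0 0; .138 -.005 .003 0 0 0'; python3 -m inch '0 0 0 0 0 0; 0 0 0 0 0 0; 0 0 0 0 0 0; 0 0 0 0 0 0; 0 0 0 0 0 0; -.06 0 0 0 0 0; -.16 0 0 0 0 0; -.28 0 0 0 0 0' 0 60; python3 go.py .540 -.317 .09 -95
```

```text
t: 21.35
tool_pos: [0.4658, 0.1041, 0.0147]
orientation: [[-0.002, -0.484, -0.875], [-0.001, -0.875, 0.484], [-1.0, 0.002, 0.001]]
force: [0.2, 0.3, -0.1]
finger_gap: 0.06
t: 22.35
tool_pos: [0.4647, 0.104, 0.0707]
orientation: [[-0.004, -0.484, -0.875], [-0.002, -0.875, 0.484], [-1.0, 0.004, 0.003]]
force: [0.4, 0.3, -1.3]
finger_gap: 0.0244
t 22.35 p [0.4647 0.104  0.0707] phi -119.0 gap 0.0244 q [ 10.   3. 124.  -0.  53. 129.]
[-0.094  1.659 -1.349] [-0.1332  0.0012 -0.0009]
```

```bash
python3 -m inch '-.03 .08 -.06 0 0 0; -.06 .25 -.2 0 0 0; -.07 .45 -.36 -.02 0 0; -.07 .65 -.53 -.05 0 0; -.07 .85 -.69 -.08 0 0; -.07 1 -.82 -.11 0 0; -.07 1 -.86 -.133 0 0; -.07 1 -.86 -.133 0 0'; python3 go.py .540 -.317 .031 -95
```

```text
t: 23.35
tool_pos: [0.5181, -0.1549, 0.0849]
orientation: [[-0.005, -0.09, -0.996], [-0.001, -0.996, 0.09], [-1.0, 0.002, 0.005]]
force: [0.3, 0.5, -2.1]
finger_gap: 0.0245
t 23.35 p [ 0.5181 -0.1549  0.0849] phi -95.2 gap 0.0245 q [-19.   9. 116.  -0.  55.  76.]
[ 0.27   0.797 -0.183] [-0.0009  0.0015 -0.0006]
```

```bash
python3 -m inch '0 .12 -.03 0 .0015 0; 0 .36 -.08 0 .0015 0; 0 .6 -.14 0 .0015 0; .02 .78 -.183 0 .0015 0; .1 .797 -.183 0 .0015 0; .18 .797 -.183 0 .0015 0; .24 .797 -.183 0 .0015 0; .265 .797 -.183 0 .0015 0'; python3 -m inch '.005 0 0 0 0 0; .008 0 0 0 0 0; .01 0 0 0 0 0; .01 0 0 0 0 0; .01 0 0 0 0 0; .01 0 0 0 0 0; .01 0 0 0 0 0; .01 0 0 0 0 0'; python3 go.py .540 -.317 .0297 -95
```

```text
t: 24.35
tool_pos: [0.5388, -0.3151, 0.0302]
orientation: [[-0.003, -0.089, -0.996], [0.0, -0.996, 0.089], [-1.0, 0.0, 0.003]]
force: [-0.0, 0.3, -1.2]
finger_gap: 0.0244
t: 25.35
tool_pos: [0.5391, -0.3151, 0.0301]
orientation: [[-0.003, -0.088, -0.996], [-0.001, -0.996, 0.088], [-1.0, 0.001, 0.003]]
force: [-4.5, 1.2, 5.8]
finger_gap: 0.0244
t 25.35 p [ 0.5391 -0.3151  0.0301] phi -95.1 gap 0.0244 q [-33.  21. 108.  -0.  52.  63.]
[ 0.002  0.009 -0.006] [-0.0003  0.0008 -0.0003]
```

```bash
python3 -m inch '-.005 0 0 0 0 0; -.005 0 0 0 0 0; -.005 0 0 0 0 0; -.01 0 0 0 0 0; -.1 0 0 0 0 0; -.22 -.05 0 0 0 0; -.32 -.25 -.1 0 0 0; -.32 -.5 -.2 0 0 0' .6; python3 go.py .6313 -.0875 .09 -65.5
```

```text
t: 26.35
tool_pos: [0.5907, -0.22, 0.0982]
orientation: [[0.004, -0.091, -0.996], [-0.003, -0.996, 0.091], [-1.0, 0.003, -0.004]]
force: [0.3, 0.3, 0.2]
finger_gap: 0.0513
t 26.35 p [ 0.5907 -0.22    0.0982] phi -95.2 gap 0.0513 q [-23.  17. 105.  -0.  58.  73.]
[ 0.04  -0.678 -0.142] [-0.165  -0.001  -0.0013]
```

```bash
python3 -m inch '0 -.2 -.03 -.04 0 -.001; 0 -.4 -.08 -.09 0 -.001; 0 -.6 -.12 -.14 0 -.001; 0 -.678 -.142 -.165 0 -.001; .08 -.678 -.142 -.165 0 -.001; .18 -.678 -.142 -.165 0 -.001; .26 -.678 -.142 -.165 0 -.001; .28 -.678 -.142 -.165 0 -.001' .7; python3 go.py .6313 -.0875 .0145 -65.5
```

```text
t: 27.35
tool_pos: [0.6292, -0.0883, 0.0391]
orientation: [[-0.001, 0.413, -0.911], [0.0, -0.911, -0.413], [-1.0, -0.001, 0.001]]
force: [0.5, -0.6, -0.9]
finger_gap: 0.0596
t 27.35 p [ 0.6292 -0.0883  0.0391] phi -65.6 gap 0.0596 q [-10.  21. 106.   0.  53.  55.]
[ 0.123  0.001 -0.011] [-0.0005  0.0004  0.0003]
```

```bash
python3 -m inch '.05 .001 -.011 0 0 0; .1 .001 -.011 0 0 0; .12 .001 -.011 0 0 0; .123 .001 -.011 0 0 0; .123 .001 -.011 0 0 0; .123 .001 -.011 0 0 0; .123 .001 -.011 0 0 0; .123 .001 -.011 0 0 0'; python3 -m inch '0 0 0 0 0 0; 0 0 0 0 0 0; 0 0 0 0 0 0; 0 0 0 0 0 0; 0 0 0 0 0 0; -.06 0 0 0 0 0; -.16 0 0 0 0 0; -.28 0 0 0 0 0' 0 60; python3 go.py .503 .3005 .09 -94
```

```text
t: 28.35
tool_pos: [0.6314, -0.0876, 0.0147]
orientation: [[-0.001, 0.413, -0.911], [0.0, -0.911, -0.413], [-1.0, -0.001, 0.001]]
force: [-0.0, 0.3, -0.3]
finger_gap: 0.0598
t: 29.35
tool_pos: [0.6311, -0.0875, 0.0717]
orientation: [[-0.002, 0.413, -0.911], [0.0, -0.911, -0.413], [-1.0, -0.001, 0.001]]
force: [0.2, 0.2, -2.0]
finger_gap: 0.0242
t 29.35 p [ 0.6311 -0.0875  0.0717] phi -65.6 gap 0.0242 q [-10.  19. 105.   0.  56.  55.]
[-0.089 -2.031 -0.218] [0.1579 0.0005 0.0002]
```

```bash
python3 -m inch '-.04 -.08 -.01 0 0 0; -.08 -.25 -.03 0 0 0; -.09 -.46 -.05 .02 0 0; -.09 -.67 -.07 .06 0 0; -.09 -.86 -.09 .1 0 0; -.09 -.97 -.1 .14 0 0; -.09 -1 -.11 .158 0 0; -.09 -1 -.11 .158 0 0'; python3 go.py .503 .3005 .07 -94
```

```text
t: 30.35
tool_pos: [0.5676, 0.105, 0.09]
orientation: [[-0.002, -0.068, -0.998], [0.001, -0.998, 0.068], [-1.0, -0.0, 0.002]]
force: [-1.1, -0.3, -0.9]
finger_gap: 0.024
t 30.35 p [0.5676 0.105  0.09  ] phi -93.9 gap 0.024 q [  8.  12. 112.   0.  56. 102.]
[ 0.101 -0.953  0.388] [0.0006 0.0007 0.0001]
```

```bash
python3 -m inch '0 -.1 .05 0 0 0; 0 -.3 .13 0 0 0; 0 -.52 .22 0 0 0; 0 -.74 .3 0 0 0; 0 -.9 .37 0 0 0; 0 -.953 .388 0 0 0; .06 -.953 .388 0 0 0; .15 -.953 .388 0 0 0'; python3 go.py .503 .3005 .0215 -94
```

```text
t: 31.35
tool_pos: [0.5036, 0.2995, 0.0596]
orientation: [[-0.001, -0.068, -0.998], [0.0, -0.998, 0.068], [-1.0, -0.0, 0.001]]
force: [0.3, -0.2, -0.8]
finger_gap: 0.0243
t 31.35 p [0.5036 0.2995 0.0596] phi -93.9 gap 0.0243 q [ 28.  15. 112.   0.  53. 122.]
[ 0.19  -0.005  0.003] [0.0004 0.0005 0.0001]
```

```bash
python3 -m inch '.05 -.005 .003 0 0 0; .11 -.005 .003 0 0 0; .15 -.005 .003 0 0 0; .175 -.005 .003 0 0 0; .188 -.005 .003 0 0 0; .194 -.005 .003 0 0 0; .198 -.005 .003 0 0 0; .2 -.005 .003 0 0 0'; python3 go.py .503 .3005 .0207 -94
```

```text
t: 32.35
tool_pos: [0.5032, 0.3008, 0.021]
orientation: [[-0.001, -0.068, -0.998], [0.001, -0.998, 0.068], [-1.0, -0.0, 0.001]]
force: [-3.9, -2.1, 8.3]
finger_gap: 0.024
t 32.35 p [0.5032 0.3008 0.021 ] phi -93.9 gap 0.024 q [ 28.  18. 113.   0.  49. 122.]
[0.002 0.001 0.001] [0.0005 0.0004 0.0002]
```

```bash
python3 -m inch '-.005 0 0 0 0 0; -.005 0 0 0 0 0; -.005 0 0 0 0 0; -.01 0 0 0 0 0; -.1 0 0 0 0 0; -.24 0 0 0 0 0; -.37 .1 -.07 0 0 0; -.37 .35 -.2 0 0 0' .5; python3 go.py .6377 .0937 .09 -98
```

```text
t: 33.35
tool_pos: [0.5414, 0.2302, 0.0998]
orientation: [[0.006, -0.065, -0.998], [0.004, -0.998, 0.065], [-1.0, -0.004, -0.006]]
force: [0.3, 0.1, 0.6]
finger_gap: 0.0428
t 33.35 p [0.5414 0.2302 0.0998] phi -93.7 gap 0.0428 q [ 21.  12. 110.   0.  57. 114.]
[ 0.049  0.65  -0.524] [ 0.0239 -0.0019  0.0015]
```

```bash
python3 -m inch '0 .15 -.12 .01 -.002 .001; 0 .38 -.3 .02 -.002 .001; 0 .58 -.46 .024 -.002 .001; 0 .65 -.524 .024 -.002 .001; .1 .65 -.524 .024 -.002 .001; .2 .65 -.524 .024 -.002 .001; .3 .65 -.524 .024 -.002 .001; .34 .65 -.524 .024 -.002 .001' .7; python3 go.py .6377 .0937 .0145 -98
```

```text
t: 34.35
tool_pos: [0.6353, 0.0949, 0.0286]
orientation: [[-0.005, -0.138, -0.99], [0.001, -0.99, 0.138], [-1.0, -0.0, 0.005]]
force: [-0.2, 0.4, 0.1]
finger_gap: 0.0594
t 34.35 p [0.6353 0.0949 0.0286] phi -97.9 gap 0.0594 q [  6.  23. 105.   0.  53. 104.]
[ 0.071  0.004 -0.013] [0.0004 0.0017 0.0001]
```

```bash
python3 -m inch '.03 .004 -.013 0 .0017 0; .06 .004 -.013 0 .0017 0; .071 .004 -.013 0 .0017 0; .071 .004 -.013 0 .0017 0; .071 .004 -.013 0 .0017 0; .071 .004 -.013 0 .0017 0; .071 .004 -.013 0 .0017 0; .071 .004 -.013 0 .0017 0'; python3 -m inch '0 0 0 0 0 0; 0 0 0 0 0 0; 0 0 0 0 0 0; 0 0 0 0 0 0; 0 0 0 0 0 0; -.06 0 0 0 0 0; -.16 0 0 0 0 0; -.28 0 0 0 0 0' 0 60; python3 go.py .508 .3845 .09 -94
```

```text
t: 35.35
tool_pos: [0.6378, 0.0938, 0.0146]
orientation: [[0.0, -0.138, -0.99], [0.0, -0.99, 0.138], [-1.0, -0.0, -0.0]]
force: [0.3, -0.6, -0.1]
finger_gap: 0.0596
t: 36.35
tool_pos: [0.6374, 0.0937, 0.0716]
orientation: [[-0.0, -0.138, -0.99], [0.0, -0.99, 0.138], [-1.0, -0.0, 0.0]]
force: [0.6, -0.4, -1.1]
finger_gap: 0.0242
t 36.35 p [0.6374 0.0937 0.0716] phi -97.9 gap 0.0242 q [  6.  20. 104.   0.  56. 104.]
[-0.091 -1.351  0.842] [-0.0219  0.0001  0.0001]
```

```bash
python3 -m inch '-.04 -.08 .04 0 0 0; -.08 -.25 .14 0 0 0; -.09 -.46 .27 -.01 0 0; -.09 -.67 .4 -.02 0 0; -.09 -.86 .53 -.022 0 0; -.09 -.97 .62 -.022 0 0; -.09 -1 .64 -.022 0 0; -.09 -1 .64 -.022 0 0'; python3 go.py .508 .3845 .09 -94
```

```text
t: 37.35
tool_pos: [0.5378, 0.31, 0.0898]
orientation: [[-0.0, -0.068, -0.998], [0.0, -0.998, 0.068], [-1.0, 0.0, 0.0]]
force: [-0.8, 0.5, -1.4]
finger_gap: 0.0244
t 37.35 p [0.5378 0.31   0.0898] phi -93.9 gap 0.0244 q [ 28.  16. 106.   0.  57. 122.]
[-0.001 -0.361  0.174] [ 0.0006  0.0001 -0.    ]
```

```bash
python3 -m inch '0 -.1 .05 0 0 0; 0 -.26 .13 0 0 0; 0 -.355 .17 0 0 0; 0 -.361 .174 0 0 0; .05 -.361 .174 0 0 0; .13 -.361 .174 0 0 0; .22 -.361 .174 0 0 0; .28 -.361 .174 0 0 0'; python3 go.py .508 .3845 .0207 -94
```

```text
t: 38.35
tool_pos: [0.507, 0.3831, 0.0313]
orientation: [[-0.003, -0.069, -0.998], [-0.002, -0.998, 0.069], [-1.0, 0.002, 0.003]]
force: [-0.4, -0.6, -1.1]
finger_gap: 0.0243
t 38.35 p [0.507  0.3831 0.0313] phi -93.9 gap 0.0243 q [ 35.  22. 106.   0.  52. 129.]
[ 0.053 -0.007 -0.005] [ 0.0004  0.0009 -0.0006]
```

```bash
python3 -m inch '.02 -.005 -.005 0 .001 0; .035 -.005 -.005 0 .001 0; .045 -.005 -.005 0 .001 0; .05 -.005 -.005 0 .001 0; .055 -.005 -.005 0 .001 0; .06 -.005 -.005 0 .001 0; .06 -.005 -.005 0 .001 0; .06 -.005 -.005 0 .001 0'; python3 -m inch '-.005 0 0 0 0 0; -.005 0 0 0 0 0; -.005 0 0 0 0 0; -.01 0 0 0 0 0; -.1 0 0 0 0 0; -.25 0 0 0 0 0; -.42 0 0 0 0 0; -.6 0 0 0 0 0' .5; python3 -m inch '-.05 .1 -.05 0 0 0; -.1 .35 -.1 0 0 0; -.1 .6 -.1 0 0 0; -.1 .85 -.1 0 0 0; -.1 1 -.1 0 0 0; -.1 1 -.1 0 0 0; -.1 1 -.1 0 0 0; -.1 1 -.1 0 0 0' .5
```

```text
t: 39.35
tool_pos: [0.5084, 0.3843, 0.0209]
orientation: [[0.001, -0.069, -0.998], [-0.002, -0.998, 0.069], [-1.0, 0.001, -0.001]]
force: [-1.7, -1.8, 5.5]
finger_gap: 0.0242
t: 40.35
tool_pos: [0.5084, 0.3846, 0.1432]
orientation: [[0.002, -0.068, -0.998], [-0.001, -0.998, 0.068], [-1.0, 0.001, -0.002]]
force: [0.2, -0.2, -0.2]
finger_gap: 0.0428
t: 41.35
tool_pos: [0.5147, 0.1844, 0.1633]
orientation: [[0.002, -0.068, -0.998], [-0.001, -0.998, 0.068], [-1.0, 0.001, -0.002]]
force: [0.1, -0.6, 1.5]
finger_gap: 0.0427
```

```bash
python3 -m inch '0 .1 0 0 0 0; 0 .35 0 0 0 0; 0 .6 0 0 0 0; 0 .85 0 0 0 0; 0 1 0 0 0 0; 0 1 0 0 0 0; 0 1 0 0 0 0; 0 1 0 0 0 0' | head -2; python3 - <<'E'
from h import *
c=camera("top"); np.savez("top3.npz",**c); im=c["img"]
save("fin",cv2.convertScaleAbs(np.hstack([im[172:276,335:435],im[172:276,90:190]]),alpha=1.7),4)
X=cloud(c); reg=lambda y0,y1:(X[...,1]>y0)&(X[...,1]<y1)&(X[...,0]>.38)&(X[...,0]<.64)
for nm,r,z0 in (("board",reg(-.46,-.25),.015),("box",reg(.26,.425),.006)):
    m=(r&(X[...,2]>z0+.02)&(X[...,2]<z0+.036)).astype(np.uint8)
    n,l,st,ce=cv2.connectedComponentsWithStats(m)
    for i in range(1,n):
        if st[i,4]>40: 
            P=X[l==i]; print(nm,ce[i].round(1),st[i,4],P.mean(0).round(4),"top z",np.median(P[:,2]).round(4))
E
```

```text
t: 42.35
tool_pos: [0.5012, -0.0143, 0.1634]
board [371.4 213.7] 95 [ 0.5388 -0.3123  0.042 ] top z 0.0422
board [404.4 217.9] 97 [ 0.5296 -0.405   0.0416] top z 0.0416
box [121.2 217.6] 92 [0.5083 0.3842 0.0334] top z 0.0334
box [150.9 220.5] 93 [0.5029 0.2993 0.0334] top z 0.0335
```

View pics/fin.png

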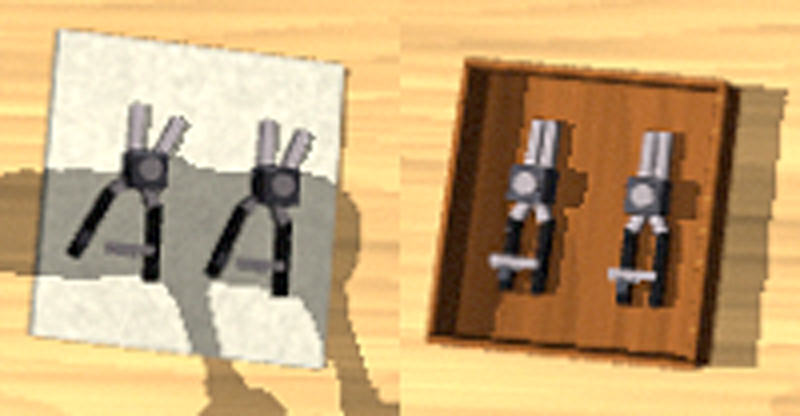

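```bash
python3 - <<'E'
from h import *
c=dict(np.load("top3.npz"))
for n,px,o,zb,H in (("C",[(148,168),(75,252),(151,275),(140,105),(180,122)],335,.015,-5),("D",[(283,186),(213,270),(281,290),(268,125),(304,133)],335,.015,-5),
  ("A",[(529,183),(508,285),(541,288),(538,123),(552,123)],-10,.006,-4),("B",[(645,193),(624,299),(657,302),(649,134),(665,135)],-10,.006,-4)):
    px=np.array(px)/4+[o,172]-.4
    b=cast(c,px[:1],zb+.028)[0,:2]; e=cast(c,px[1:],zb+.012)[:,:2]-b; a=np.degrees(np.arctan2(e[:,1],e[:,0]))
    print(n,b.round(3),(np.hypot(*e.T)*1e3).round(0),"handle opening",((a[1]-a[0])%360-18).round(1),"jaw opening",(a[2]-a[3]-15.5).round(1))
# bystanders: before/after difference of heights
a=cloud(dict(np.load("top.npz")));b=cloud(c)
for n,(u,v) in dict(cork=(390,314),bobbin=(386,405),jar=(485,175),cup=(413,185),wedge=(249,200),brush=(308,177),tape=(541,217)).items():
    u,v=int(u/1.5),int(v/1.5); print(n,a[v,u].round(3),b[v,u].round(3))
E
```

```text
C [ 0.539 -0.313] [75. 73. 46. 45.] handle opening 25.6 jaw opening 24.0
D [ 0.529 -0.407] [74. 72. 44. 45.] handle opening 22.0 jaw opening 18.7
A [0.509 0.382] [73. 73. 44. 45.] handle opening 0.8 jaw opening -2.3
B [0.505 0.299] [76. 76. 43. 43.] handle opening -0.0 jaw opening -0.0
cork [ 0.545 -0.004  0.02 ] [ 0.499 -0.001  0.551]
bobbin [ 0.377 -0.001  0.032] [ 0.377 -0.001  0.032]
jar [ 0.798 -0.169  0.091] [ 0.799 -0.169  0.09 ]
cup [ 0.804 -0.042  0.004] [ 0.804 -0.042  0.003]
wedge [0.756 0.274 0.032] [0.757 0.274 0.029]
brush [0.811 0.166 0.013] [0.809 0.165 0.017]
tape [ 0.742 -0.289  0.022] [ 0.741 -0.288  0.027]
```

```bash
python3 -c "
from bench import *
s=state(); print(s['t'],s['force']); job_done()"
```

```text
42.4 [-0.5776076  -0.44095883  1.10482387]
the job is handed in; nothing more can be done
```

I put the two shut clamps in the box and laid the two open ones on the white board, then handed the job in at 42.4 s. It reports no verdict, so what follows rests on my own last checks with the top camera.

- **Box:** both clamps lie flat and clear of each other. Their block tops are at 33.4 mm, which fits the box floor. Their jaws measure about 0 rad.
- **Board:** both clamps lie flat with block tops at about 42 mm, which fits the board top. One measures about 0.42–0.45 rad open and the other about 0.33–0.38 rad, both over the 0.24 limit.
- **One mistake, mended:** my first grip was too low and pressed one open clamp (the one at 0.33–0.38 now) from about 0.42 down to about 0.2–0.28 rad. I held its block and swung the handle open again against the board's corner. It is still slightly less open than it was at the start. The other three I gripped above the bars, and their jaws stayed as they were, to within the measurement.
- **Other things on the bench:** the bobbin, jar, cup, wedge, brush and tape show no movement. The arm hid the cork in the last picture, so I could not check it there. No clamp or finger was taken to it.

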